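# Reset the press interlock with the two-button station

## Task

Reset the press interlock at the station with the sliding hood, using the fingertips only: push the hood back, away from the buttons it covers, as far as it goes. Then press the two round buttons under it down together, one fingertip on each and never one alone, hold both fully down for at least three seconds, and let both come up again. Pick nothing up, do not shove the station about, do not press the square keys of the other station, and leave everything else where it stands.

Things in the scene. Friction and masses are not known exactly. Their poses are not given: they have to be found in the camera images.
- reset_station: Reset station, the one with the hood: flat grey case 130 (x) x 140 (y) x 50 mm high, 2.5 kg, loose on rubber feet. Origin at the centre of its underside; x from front edge to back edge (roughly away from the robot, up to 0.45 rad either way), y to its left, z up. The button axes stand at x = -12 mm, y = +28 and -28 mm; the bare case top at z = 50 mm.
- hood (a joint): Plain aluminium hood bridging both buttons, 44 (station x) x 128 (y) mm, plate 25 mm above the case top, with a turned-up lip along its front edge. Slides straight back along the station's +x: 0 m = over the buttons, 0.054 m = at its rear stop, buttons free. Starts at 0 to 0.010; about 1.5 N friction, no spring. Front face 34 mm in front of the station's centre at 0, 20 mm behind it at 0.054.
- hood_front (a point): Middle of the front face of the hood's upright lip (110 mm wide, 5 mm thick, from 21 to 45 mm above the case top, so 71 to 95 mm above the bench); the point is 33 mm above the case top and moves with the hood. Pushed here in the station's +x direction the hood slides; the button tops pass 15 mm below this point.
- button_left (a joint): Left round button of the reset station (station +y side): black round cap 28 mm across. 0 m = up, grows as it is pressed, 0.008 m = fully down. Spring: 1.5 N to start, 5 N fully down.
- button_right (a joint): Right round button (station -y side), the same as the left one; 56 mm from it between centres.
- button_left_top (a point): Centre of the left round cap's top face, 18 mm above the case top (68 mm above the bench) when up, 10 mm above it when fully down; moves with the cap. Round metal collar 38 mm across and 5 mm high beneath the cap.
- button_right_top (a point): Centre of the right round cap's top face, as the left one.
- jog_station: Jog station, not to be operated: grey case 110 x 130 x 45 mm, 2 kg, without hood, with two square black keys of 28 mm, 56 mm apart, their tops 60.5 mm above the bench. Origin at the centre of its underside, z up. It and the reset station may stand in either place.
- key_left (a joint): Square key of the jog station: 0 m = up, 0.008 m = down. Must stay up.
- key_right (a joint): The other square key of the jog station; must stay up.
- weight_0: Brass knobbed weight, 32 mm across, 46 mm high, between the stations; bystander, origin under its centre.
- test_cup_b: Brass cup, 58 mm across, 40 mm high, between the stations, nearer the robot; bystander, origin under its centre.
- cutter_ring: Steel ring, 67 mm across, 20 mm high, back left; bystander, origin under its centre.
- tin_bench_a: Round aluminium tin, 61 mm across, 34 mm high, at the right; bystander, origin under its centre.
- stopwatch: Grey timer, 70 x 62 x 18 mm, back left; bystander, origin under its centre.
- screwdriver: Screwdriver with yellow handle, 205 mm long, 28 mm thick, lying at the right; bystander, origin under its centre.

How it is judged:
By the outcome, as a careful person would: the job done as asked, in the order asked, and still so for the second after the job is handed in, with the robot touching nothing.
It also fails if it takes over 51 s, if anything falls off the work surface, if the arm or the gripper's body presses on something with over 40 N, if the wrist force passes 120 N, or if a joint passes its speed limit or range.

## Robot

A 6-joint arm with a two-finger parallel gripper is mounted at the origin on the work surface; the furniture and walls round the work are solid. World frame = base frame: x ahead of the robot, y to its left, z up, the work surface at z = 0. Lengths are in m, angles in rad, forces in N, time in s.
With the tool pointing down it reaches from about 0.3 to 0.825 m from the base axis. Payload 5.4 kg.
Tool frame: the origin (TCP) lies at the very end of the fingers, on their centre line; the grasp point (between the pads) lies 19 mm behind it; z points along the fingers, x is the direction in which the jaws open and shut, and the axes are right-handed (so a half turn about z gives the same grasp; the last joint's range is limited). The gripper opens to 92 mm and grips with 3 to 60 N. Pads are 20 mm wide; open, the fingers measure 128 mm over their backs; the gripper's body (75 mm by 189 mm) begins 69 mm behind the grasp point.
Start: joints at [-1.433, 0.158, 1.597, -0, 1.386, -0.21], TCP at [0.196, -0.541, 0.215] pointing down, gripper open.
Joint ranges: [-2.91, 2.91], [-0.94, 2.29], [0.18, 2.7], [-1.29, 4.43], [0.17, 2.64], [-3, 3]. Speed limits (rad/s): [2.57, 2.57, 3.14, 3.14, 3.14, 3.14].

## Interface

Orientations are given as a rotation vector (axis times angle).
In Python, from workcell import bot gives the robot as it stands. Calls block until the motion is done:
- bot.goto(position, orientation): joint-space move of the TCP to a pose.
- bot.line_to(position, rot=None, max_speed=0.15): straight line of the TCP; rot=None keeps the orientation; max_speed is the mean speed in m/s.
- bot.set_joints(angles): joint-space move.
- bot.set_gripper(opening, newtons=None): opening from 0.0 (shut) to 1.0 (fully open); newtons is the grip in N (None keeps the last); returns when the fingers have stopped.
- bot.hold(seconds).
- bot.inverse_kinematics(position, orientation): joint angles nearest the present ones, or None.
- bot.read_camera(name): name is "side" or "top"; returns a dict with "pixels" (384x512x3 uint8, blue, green, red), "fx", "fy", "cx", "cy" (pixels), "k1" (the pictures are not rectified: a ray, as slopes to the right and down, at radius r is drawn at 1 + k1 r^2 times it, then the intrinsics apply), "R" (3x3) and "t" (3): a world point X has camera coordinates R X + t. Camera axes: x right, y down, z forward; pixel columns grow to the right and rows downward; lengths in m; the calibration is good to about 2 mm. A picture is of the moment at which its call begins. There is no depth.
A pose or a line that the arm cannot do raises bot.MotionError and nothing moves.
- bot.job_done(): hands the job in, once; it reports no verdict.
Readings, each from a call of its own:
- bot.current_clock(): time.
- bot.current_joints(): joint angles.
- bot.current_joint_vel(): joint speeds.
- bot.current_effort(): joint torques, N m.
- bot.current_ee_pos(): TCP position.
- bot.current_tool_rot(): TCP orientation.
- bot.current_contact_force(): force on the tool from outside, world axes, zero at the start.
- bot.current_ft_torque(): the same for the moment, N m.
- bot.current_opening(): opening from 0.0 (shut) to 1.0 (fully open).
Only numpy, scipy, OpenCV 4.12 (cv2) and the standard library are available. Lean on these libraries where they do the work, as an engineer would, in place of code of your own. Each camera call takes 0.05 s, during which the arm holds its last target. There are 200 camera calls.

## Working session

There is one attempt and no reset: what is moved stays moved. The work goes in short steps, each a Python script; the robot and the scene stay as the last script left them, time stands still between calls to the robot, and variables do not carry over. Pictures are saved under pics/ and viewed, about 8 in all and at most 12, crops included, and the job is handed in when it is done.

```bash
mkdir -p pics; ls
python3 - <<'E'
from workcell import bot
import cv2
for n in("top","side"):
    c=bot.read_camera(n); cv2.imwrite(f"pics/{n}0.png",cv2.resize(c["pixels"],(800,600),interpolation=cv2.INTER_CUBIC))
    print(n,{k:v for k,v in c.items() if k!="pixels"})
print(bot.current_tool_rot(),bot.current_clock())
E
```

```text
pics
top {'fx': 368.19730269712204, 'fy': 368.19730269712204, 'cx': 258.9547839703778, 'cy': 194.186516780958, 'k1': 0.029723715956663618, 'R': array([[ 0.02321251, -0.99970915,  0.00654205],
       [-0.98860165, -0.02392731, -0.14864139],
       [ 0.14875469, -0.00301715, -0.98886953]]), 't': array([-0.15548136,  0.53653485,  0.96569789])}
side {'fx': 494.58145397647627, 'fy': 494.58145397647627, 'cx': 260.41357828746146, 'cy': 197.37412430424968, 'k1': -0.08238498035941998, 'R': array([[-0.98776194, -0.15589112, -0.00493105],
       [-0.09306618,  0.61446971, -0.78343197],
       [ 0.12516007, -0.77338537, -0.62145798]]), 't': array([0.53373155, 0.18568765, 1.2854539 ])}
[-2.57125934e+00  1.80285372e+00  1.88428737e-03] 0.1
```

View pics/top0.png

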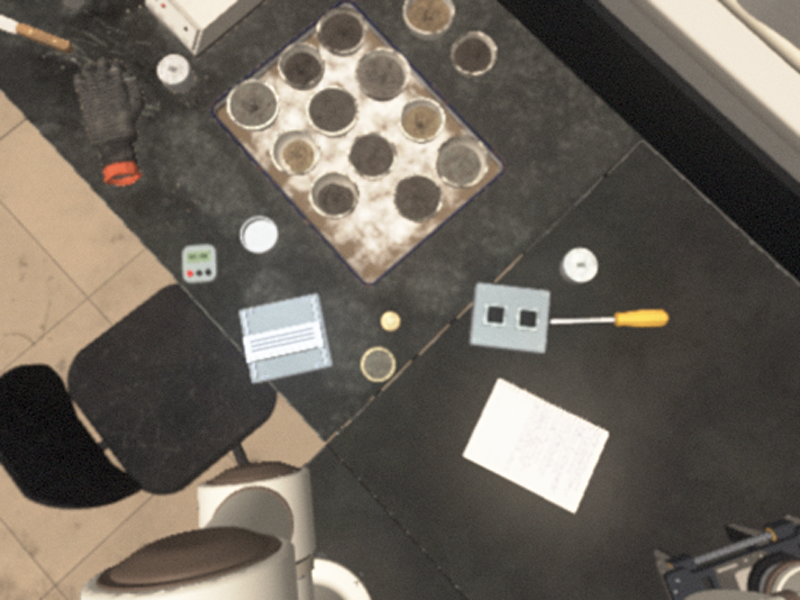

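View pics/side0.png

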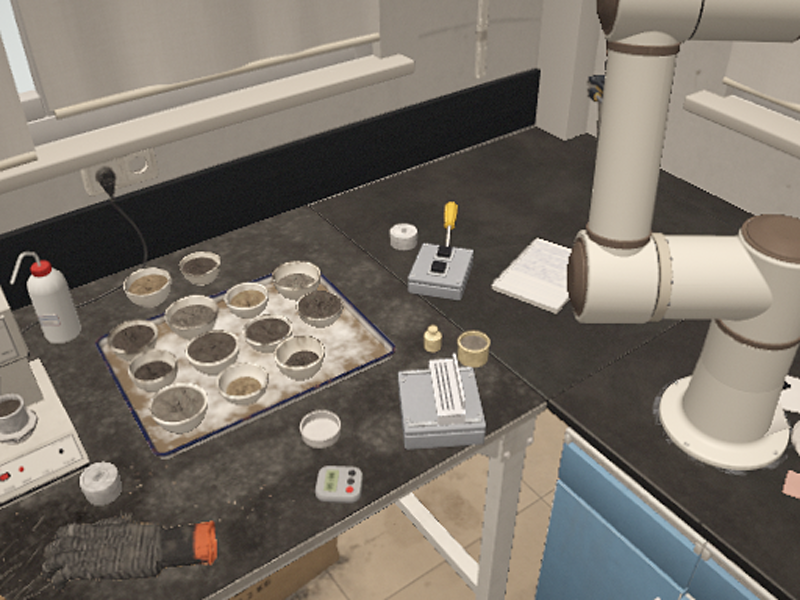

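The top view shows the reset station at about (285,338) with its white hood, turned slightly. The jog station is at (510,318), and the weight (390,320) and cup (378,364) stand to the right of the reset station. I'll enlarge the reset station in both views.

Run:
```python
import cv2,numpy as np
from workcell import bot
T=bot.read_camera("top")["pixels"][180:252,144:216]; S=bot.read_camera("side")["pixels"][220:292,246:318]
cv2.imwrite("pics/crop0.png",np.hstack([cv2.resize(a,(396,396),interpolation=cv2.INTER_CUBIC) for a in(T,S)]))
```

```text
(no output)
```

View pics/crop0.png

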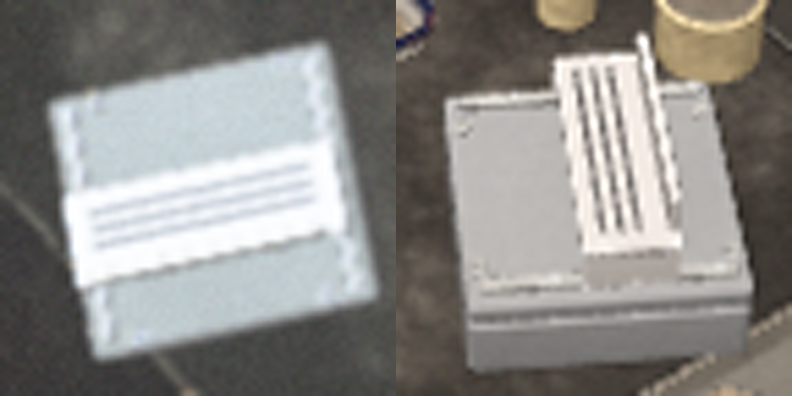

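Crop positions (5.5x scale), top view: case top corners at about (50,102), (326,42), (378,298) and (96,358). Side view: (446,98), (706,85), (750,282) and (468,298). I'll fit the pose from both.

```bash
cat > h.py <<'E'
import numpy as np,cv2
from scipy.optimize import least_squares
from workcell import bot
def proj(c,X):
    k=np.array([[c["fx"],0,c["cx"]],[0,c["fy"],c["cy"]],[0,0,1]])
    return cv2.projectPoints(np.float64(X).reshape(-1,1,3),cv2.Rodrigues(c["R"])[0],c["t"],k,np.array([c["k1"],0,0,0,0]))[0][:,0]
def world(p,L):
    L=np.atleast_2d(L); a=p[2]; R=np.array([[np.cos(a),-np.sin(a),0],[np.sin(a),np.cos(a),0],[0,0,1]])
    return L@R.T+[p[0],p[1],0]
E
python3 - <<'E'
from h import *
ct,cs=bot.read_camera("top"),bot.read_camera("side")
L=np.array([[.065,.07,.05],[.065,-.07,.05],[-.065,-.07,.05],[-.065,.07,.05]])
ut=np.array([[50,102],[326,42],[378,298],[96,358]])/5.5+[144,180]-.4
us=np.array([[72,298],[50,98],[310,85],[354,282]])/5.5+[246,220]-.4
f=lambda p,w:np.r_[(proj(ct,world(p,L))-ut).ravel()*w[0],(proj(cs,world(p,L))-us).ravel()*w[1]]
for w in((1,0),(0,1),(1,1)):
    s=least_squares(f,[.6,.15,0],args=(w,)); print(w,s.x.round(4),np.abs(s.fun).max().round(2))
p=s.x; print(s.fun.round(1))
# hood: front lip top edges at q=0 and 0.054 in crop coordinates
for q in(0,.01):
  A=world(p,[[-.034+q,.055,.095],[-.034+q,-.055,.095],[-.034+q,.064,.075],[-.034+q,-.064,.075],[.01+q,.064,.075],[.01+q,-.064,.075]])
  print(q,((proj(ct,A)+.4-[144,180])*5.5).round().tolist(),((proj(cs,A)+.4-[246,220])*5.5).round().tolist())
E
```

```text
(1, 0) [0.4755 0.061  0.2393] 0.68
(0, 1) [0.4756 0.0663 0.2345] 1.68
(1, 1) [0.4757 0.0629 0.2371] 2.57
[-1.2 -0.6 -0.1 -0.5 -0.3  0.1 -1.2  0.6 -0.5  0.4 -0.5 -2.1  0.6 -2.6
  0.9 -0.1]
0 [[85.0, 286.0], [320.0, 236.0], [77.0, 293.0], [345.0, 235.0], [61.0, 201.0], [327.0, 144.0]] [[290.0, 191.0], [258.0, 26.0], [291.0, 237.0], [254.0, 45.0], [192.0, 243.0], [162.0, 50.0]]
0.01 [[81.0, 265.0], [316.0, 215.0], [73.0, 272.0], [341.0, 214.0], [57.0, 181.0], [323.0, 124.0]] [[268.0, 192.0], [237.0, 27.0], [269.0, 239.0], [233.0, 46.0], [170.0, 245.0], [141.0, 51.0]]
```

```bash
cat >> h.py <<'E'
from scipy.spatial.transform import Rotation as Ro
P=np.array([.4757,.0635,.238])
def rot(flip=1,a=P[2]):
    c,s=np.cos(a),np.sin(a); x=flip*np.array([-s,c,0]); z=np.array([0,0,-1.]); return Ro.from_matrix(np.c_[x,np.cross(z,x),z]).as_rotvec()
def loc(x,y,z,p=P): return world(p,[x,y,z])[0]
def local(): # TCP in station frame
    a=P[2]; d=np.array(bot.current_ee_pos())-[P[0],P[1],0]
    return np.array([d[0]*np.cos(a)+d[1]*np.sin(a),-d[0]*np.sin(a)+d[1]*np.cos(a),d[2]])
def F(p=P): # force in station frame
    f=np.array(bot.current_contact_force()); a=p[2]; return np.array([f[0]*np.cos(a)+f[1]*np.sin(a),-f[0]*np.sin(a)+f[1]*np.cos(a),f[2]]).round(2)
def snap(name,n,x0,y0,w,h,k):
    i=bot.read_camera(n)["pixels"][y0:y0+h,x0:x0+w]; cv2.imwrite("pics/"+name,cv2.resize(i,None,fx=k,fy=k,interpolation=cv2.INTER_CUBIC))
E
python3 - <<'E'
from h import *
for f in(1,-1): print(f,bot.inverse_kinematics(loc(-.08,0,.18),rot(f)))
q={f:bot.inverse_kinematics(loc(-.08,0,.18),rot(f)) for f in(1,-1)}
f=min((f for f in q if q[f] is not None),key=lambda f:abs(q[f][5])); print("use",f)
bot.goto(loc(-.08,0,.18),rot(f)); bot.set_gripper(.413)
bot.line_to(loc(-.08,0,.081),max_speed=.1); bot.hold(.2)
print(bot.current_clock(),local(),F(),bot.current_opening())
snap("side1.png","side",230,180,130,120,5)
E
```

```text
1 [-0.19237223 -0.29579247  2.09672472  0.          1.3406604  -2.00116856]
-1 [-0.19237223 -0.29579247  2.09672472  0.          1.3406604   1.1404241 ]
use -1
4.7667 [-0.07958628 -0.00016939  0.08150079] [-0.05 -0.85  0.83] 0.41303375008059245
```

View pics/side1.png

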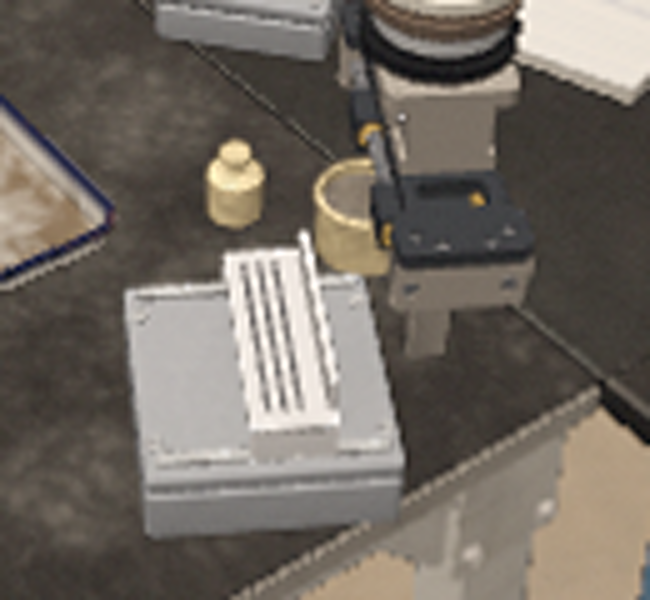

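The fingertips stand clear in front of the lip: the near finger tip is at about (425,350) and the lip at (320,320). Now I'll push in steps while watching the force.

Run:
```python
from h import *
b=F(); x=-.08; z=.081
bot.line_to(loc(-.052,0,z),max_speed=.08); print(local().round(4),F()-b)
for x in np.r_[-.045,-.035,-.02,-.005,.001,np.arange(.003,.022,.002)]:
    bot.line_to(loc(x,0,z),max_speed=.04); bot.hold(.05); f=F()-b
    print(round(x,4),local().round(4),f,round(bot.current_clock(),2))
    if f[0]<-5: break
bot.hold(.2); print(F()-b)
snap("top2.png","top",144,170,80,80,7)
```

```text
[-0.0523  0.0001  0.0808] [-1.06 -0.85  0.08]
-0.045 [-0.0451  0.      0.081 ] [ 0.33 -0.92  0.14] 5.69
-0.035 [-0.0347 -0.0001  0.0811] [-1.07  0.67  0.58] 6.14
-0.02 [-0.0196 -0.0001  0.0811] [-0.67 -0.67  0.98] 6.72
-0.005 [-0.0047 -0.0001  0.0811] [-1.46 -0.72  1.35] 7.29
0.001 [ 0.0013 -0.0001  0.0811] [-0.02  0.06  0.2 ] 7.64
0.003 [0.0031 0.     0.081 ] [-0.3  -0.15  1.02] 7.94
0.005 [0.005 0.    0.081] [ 0.52 -0.21  0.14] 8.24
0.007 [0.0071 0.     0.081 ] [-1.16  0.07  0.1 ] 8.54
0.009 [0.0088 0.     0.0809] [-2.09 -0.37  0.07] 8.84
0.011 [0.009  0.0001 0.0808] [-10.9   -1.04   8.91] 9.14
[-10.    -0.42   7.39]
```

View pics/top2.png

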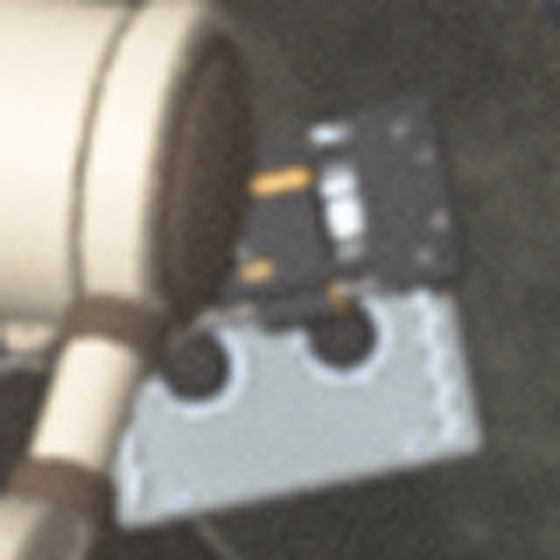

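The hood stopped at 0.009 with the force jumping to about 10 N; the expected rear stop was 0.010. The buttons are uncovered at (195,365) and (345,330). I'll back off and take one clear look to locate the caps.

Run:
```python
from h import *
bot.line_to(loc(-.012,0,.085),max_speed=.06); bot.line_to(loc(-.06,0,.14),max_speed=.12)
bot.line_to(loc(-.13,0,.14),max_speed=.12); bot.hold(.1)
ims=[]
for n,(x0,y0) in {"top":(144,180),"side":(246,220)}.items():
    c=bot.read_camera(n); ims.append(cv2.resize(c["pixels"][y0:y0+72,x0:x0+72],(396,396),interpolation=cv2.INTER_CUBIC))
    A=world(P,[[-.012,.028,.068],[-.012,-.028,.068],[.02,.055,.095],[.02,-.055,.095]]+[[a,b,.05] for a,b in((.065,.07),(.065,-.07),(-.065,-.07),(-.065,.07))])
    print(n,((proj(c,A)+.4-[x0,y0])*5.5).round().tolist())
cv2.imwrite("pics/crop3.png",np.hstack(ims)); print(bot.current_clock(),F())
```

```text
top [[147.0, 232.0], [263.0, 207.0], [63.0, 172.0], [297.0, 122.0], [42.0, 99.0], [324.0, 39.0], [375.0, 298.0], [88.0, 361.0]]
side [[231.0, 195.0], [216.0, 110.0], [168.0, 199.0], [143.0, 33.0], [69.0, 301.0], [47.0, 87.0], [313.0, 72.0], [359.0, 282.0]]
11.625 [0.44 0.63 0.27]
```

View pics/crop3.png

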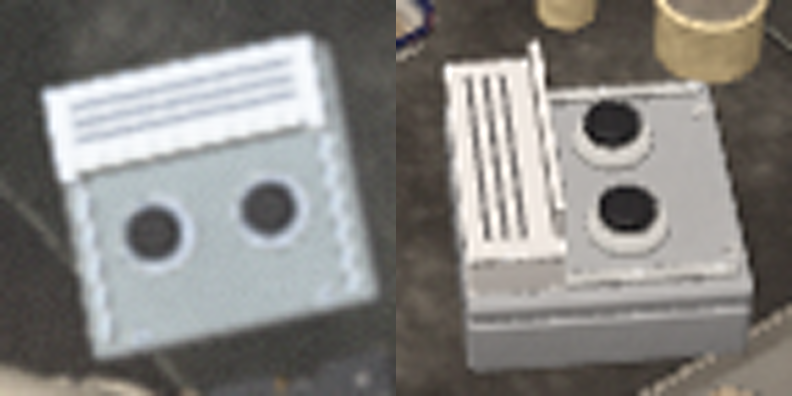

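The hood is at its rear stop and both caps are free: top crop left (153,233) and right (269,208), against (147,232) and (263,207) predicted. The side view puts them slightly the other way in y, so y is within about 3 mm. I'll go above the caps and check there.

Run:
```python
from h import *
bot.line_to(loc(-.012,0,.10),max_speed=.12); bot.line_to(loc(-.012,0,.073),max_speed=.05); bot.hold(.1)
print(local(),F(),bot.current_clock())
snap("side4.png","side",246,210,80,80,7)
```

```text
[-1.16660759e-02 -9.25238898e-05  7.33327386e-02] [-0.24  0.42  0.01] 13.6083
```

View pics/side4.png

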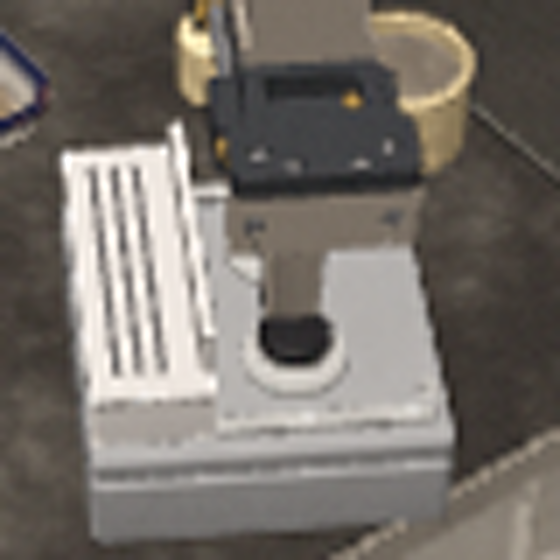

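The near finger (bottom edge at row 316, centre column 294) stands over the near cap (centre column 296). The cap is perhaps 1–3 mm further +y, so I'll shift 1.5 mm and press.

Run:
```python
from h import *
y=.0015
bot.line_to(loc(-.012,y,.073),max_speed=.05); bot.hold(.1); b=F()
m0=np.array(bot.current_ft_torque())
bot.line_to(loc(-.012,y,.061),max_speed=.04)
for z in np.arange(.060,.054,-.0007):
    bot.line_to(loc(-.012,y,z),max_speed=.04); bot.hold(.05); f=F()-b
    print(round(z,4),local().round(4),f,round(bot.current_clock(),2))
    if f[2]>20: break
t=bot.current_clock(); bot.hold(.5); snap("side5.png","side",246,210,80,80,7)
bot.hold(3.4); print(local().round(4),F()-b,np.array(bot.current_ft_torque())-m0,bot.current_clock()-t)
```

```text
0.06 [-0.0111  0.0012  0.0608] [-2.82  1.16  7.91] 14.76
0.0593 [-0.0111  0.0012  0.0602] [-1.89  1.51  8.71] 15.06
0.0586 [-0.0111  0.0012  0.06  ] [-3.76  1.33 12.98] 15.36
0.0579 [-0.011   0.0011  0.0599] [-5.75  2.11 18.51] 15.66
0.0572 [-0.0109  0.0012  0.0598] [-9.07  3.15 23.72] 15.96
[-0.011   0.0012  0.0598] [-7.98  2.79 23.13] [ 0.22688415  1.56779323 -0.03005369] 3.950000000000001
```

View pics/side5.png

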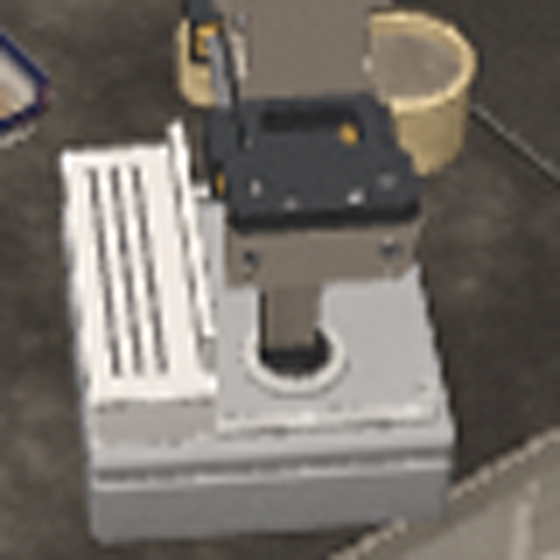

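The near cap is down close to its collar, at about (295,360). The knee is near 10 N total with a hard stop at z=0.0598. The moments imply a force split of about 55/45, so both caps are bottomed, and they were held 3.9 s. Now I'll release and check.

Run:
```python
from h import *
bot.line_to(loc(-.012,.0015,.10),max_speed=.08); bot.line_to(loc(-.05,0,.16),max_speed=.12)
bot.line_to(loc(-.13,0,.16),max_speed=.12); bot.hold(.3)
ims=[cv2.resize(bot.read_camera(n)["pixels"][y0:y0+72,x0:x0+72],(396,396),interpolation=cv2.INTER_CUBIC) for n,(x0,y0) in {"top":(144,180),"side":(246,220)}.items()]
cv2.imwrite("pics/crop6.png",np.hstack(ims)); print(bot.current_clock(),F())
```

```text
22.55 [ 0.55 -0.8   0.45]
```

View pics/crop6.png

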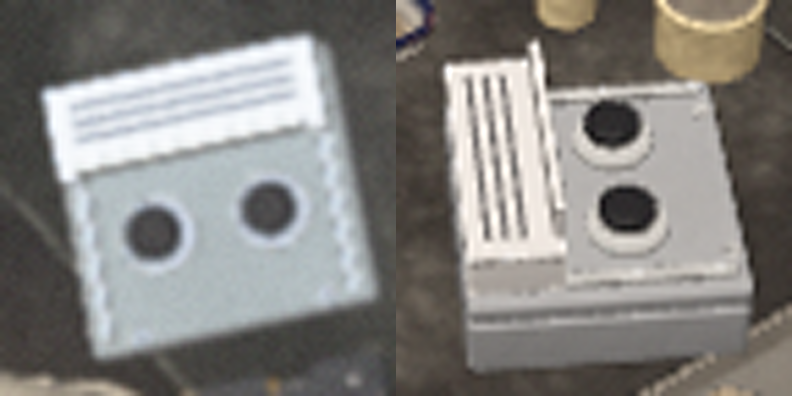

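Both caps are up again, at (153,233) and (269,208) as before. The hood is still at its rear stop and the station hasn't moved.

```bash
python3 -c "
from workcell import bot
bot.job_done(); print(bot.current_clock())"
```

```text
the job is handed in; nothing more can be done
the job is handed in; nothing more can be done
```

I reset the press interlock and handed the job in at about 22.6 s, well under the 51 s limit.

- **Hood:** I pushed it back with both fingertips until it hit its rear stop, where the force jumped to about 10 N. It stopped within 1 mm of where I expected and stayed there.
- **Buttons:** I pressed both together, one fingertip on each, to the hard stop at about 23 N total. I held them fully down for 3.9 s, then let both come up. Only the near button was visible while pressed. That both were fully down rests on the force (the stop came at about 10 N total, which is two springs' worth) and on the moments, which point to a nearly even split.
- **Final pictures:** Both caps are up, the hood is at the rear stop and the station is where it was. The robot was touching nothing.
- **Disagreement:** The two cameras differed by about 5 mm on the station's sideways position. I used a value in between, then shifted 1.5 mm after a close look, which was well within the size of the caps.
- **Not re-checked:** I did not take a final full picture of the jog station and all the bystander objects. The arm stayed well clear of them, and no unexpected force showed up.

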